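# Fit the filter cartridge to the bench fume extractor

## Task

Put the loose filter cartridge upright into the collar on top of the fume extractor, its two pins down through the gaps between the lugs, and turn it clockwise (seen from above) by its bar handle. When you feel the ramps begin to draw it down, turn about 12 degrees further, letting it follow down, so that it is snug on its sprung seal but never forced. Let go of it there, and leave the other things on the bench where they are.

Things in the scene. Friction and masses are not known exactly. Their poses are not given: they have to be found in the camera images.
- cartridge: Loose filter cartridge, 0.22 kg, 78 mm tall: black drum, 67 mm across and 48 mm high, with a pale band and a bar handle on top; foot tapered to 62 mm over the lowest 5 mm. Two steel pins, 8 mm thick, stick out level along its +x and -x to 41 mm from the axis, pin axes 10 mm above the underside. Origin: centre of the underside; z up, x along the bar and pins; a half turn about z changes nothing.
- handle (a point): Point on the cartridge's axis, 70 mm above its underside, in its bar handle: the bar is 62 mm long (along x), 14 mm thick, 30 mm high (48 to 78 mm above the underside).
- extractor: Fixed grey fume extractor box, 180 x 180 x 70 mm, with an upright aluminium collar in the middle of its top: 100 mm across outside, bore 86 mm, 30 mm high. Origin: centre of the underside, z up.
- collar (a point): Centre of the collar's mouth, level with its top. Two inward lugs leave a 70 mm opening, with two 12 mm wide entry gaps at +x and -x (a half turn changes nothing). Ramps under the lugs begin 5 mm below the top, at 0.19 rad clockwise from mid gap, and fall 6 mm per rad to a stop at 1.7 rad; walls bar the other way. A pin on top of a lug stops the cartridge's underside 6 mm below the top.
- seal_mid (a point): Point on the collar's axis, mid range of the flat sprung seal the underside lands on: unpressed it lies 19 to 24 mm below the collar's top, unit to unit; yields 1 mm per 8 N. So the ramps take hold 0.3 to 1.1 rad clockwise of mid gap, to be felt: they start to pull the cartridge down. 0.22 rad more (handle neither pushed nor pulled) gives about 10 N on the pins: right is 5 to 16; 30 damages it.
- reel: Loose solder reel, 60 mm across, 40 mm high, standing on its end; leave it alone. Origin: centre of the underside.
- radio: Loose black handheld radio lying on its back, 125 x 58 x 34 mm plus a 90 mm aerial along its +x; leave it alone. Origin: centre of the underside of its case.
- driver: Loose screwdriver, 170 mm long along its x, lying on the bench; leave it alone. Origin: on the bench under the middle of its length.
Things that resemble listed ones, but are neither listed nor needed, are in the scene too. Several things look just like the cartridge: the one meant starts farthest to the robot's right.

How it is judged:
By the outcome, as a careful person would: the job done as asked, in the order asked, and still so for the second after the job is handed in, with the robot touching nothing.
It also fails if it takes over 72 s, if anything falls off the work surface, if the arm or the gripper's body presses on something with over 40 N, if the wrist force passes 120 N, or if a joint passes its speed limit or range.

## Robot

A 7-joint arm with a two-finger parallel gripper is mounted at the origin on the work surface. World frame = base frame: x ahead of the robot, y to its left, z up, the work surface at z = 0. Lengths are in m, angles in degrees, forces in N, time in s.
With the tool pointing down it reaches from about 0.4 to 0.9 m from the base axis. Payload 5.5 kg.
Tool frame: the origin (TCP) lies on the centre line of the jaws, within the pads' length; the fingertips stand ctrl.finger_overhang ahead of it and the grasp point (between the pads) lies 3 mm ahead of it (ctrl.finger_overhang is the distance from the TCP to the fingertips, in m); z points along the fingers, y is the direction in which the jaws open and shut (so a half turn about z gives the same grasp; the last joint's range is limited). The gripper opens to 85 mm and grips with 20 to 120 N. Pads are 22 mm wide; open, the fingers measure 114 mm over their backs; the gripper's body (76 mm by 85 mm) begins 54 mm behind the grasp point. The pads swing forward as they close: fully open they stand 13 mm farther back than shut.
Start: joints at [-48.232, 28.699, -24.465, 88.831, 12.651, 65.22, -12.049], TCP at [0.292, 0.581, 0.253] pointing down, gripper open.
Joint ranges: [-164.97, 164.97], [-17.58, 116.51], [-87.97, 89.64], [11.32, 138.91], [-80.73, 260.73], [10.89, 115.49], [-147.41, 147.41]. Speed limits (degrees/s): [147.25, 147.25, 180, 180, 180, 180, 180].

## Interface

Orientations are given as [roll, pitch, yaw] about the fixed x, y, z axes, in that order (R = Rz(yaw) Ry(pitch) Rx(roll)).
In Python, from rig import ctrl gives the robot as it stands.
- The arm moves only by the tool carry_out, never from a script. Its argument "steps" is text: rows parted by semicolons, each of 7 numbers parted by spaces: the shift along the world's x, y, z in cm, then the turn, a rotation vector about the world's x, y, z in rad, then the closure, from 0 (fully open) to 1 (shut). In form: tx ty tz rx ry rz hand; .... A call has 1 to 12 rows; each row is the pose to reach, as a shift and turn from the pose commanded when the call began; what a row does not reach only later rows make up. A row lasts 1/12 s, in which the tool goes at most 41.7 mm and 7.16 degrees, less where a joint would pass 70% of its speed; a pose out of reach is approached as far as the arm can. A call with a gripper value outside its range is refused whole. The fingers move at their own pace and stop on an object; "squeeze" is the grip in N (left out, the last holds). Time passes only in rows, so rows that repeat a pose let the fingers close. It gives the time, the measured TCP pose, the force and the opening at its end, in the units of the state.
- ctrl.state(): the state, without advancing time (a new reading comes with each control period).
- ctrl.camera(name): name is "scene" or "top" or "wrist"; returns a dict with "image" (384x512x3 uint8, blue, green, red), "range_z" (384x512 float32, m along the optical axis (not along the pixel's ray), 0 where there is no reading), "vertical_fov" (degrees; the focal length in pixels is half the picture's height over the tangent of half this angle, whatever the lens; pixels are square), "cx", "cy" (the principal point, pixels), "R" (3x3) and "t" (3): a world point X has camera coordinates R X + t; the wrist camera has in their place "mount" (4x4, takes a point from camera to tool coordinates, whose origin is the TCP and whose axes are the flange's). Camera axes: x right, y down, z forward; pixel columns grow to the right and rows downward; lengths in m; the calibration is good to about 2 mm. A picture is of the moment at which its call begins: read the wrist's pose just before it.
- ctrl.hand_in(): hands the job in, once; it reports no verdict.
The state is a dict: "time": time; "qpos": joint angles; "dq": joint speeds; "effort": joint torques, N m; "position": TCP position; "orientation": TCP orientation; "force": force on the tool from outside, world axes, zero at the start; "ft_torque": the same for the moment, N m; "finger_gap": finger opening in m.
Only numpy, scipy, OpenCV 4.12 (cv2) and the standard library are available. Lean on these libraries where they do the work, as an engineer would, in place of code of your own. Each camera call takes 0.05 s, during which the arm holds its last target.

## Working session

There is one attempt and no reset: what is moved stays moved. The work goes in short steps, Python scripts to look and compute and a tool call to move; the robot and the scene stay as the last step left them, time stands still between calls to the robot, and variables do not carry over. Pictures are saved under pics/ and viewed, and the job is handed in when it is done.

Besides the shell and the picture viewer there is one more tool, called after "Call:" as name(argument=value, ...) on one line, values as JSON. carry_out: Moves the arm, as the interface text tells. Its arguments: {"type":"object","properties":{"steps":{"type":"string"},"squeeze":{"type":"number"}},"required":["steps"]}

```bash
mkdir -p pics; ls; cat > h.py <<'E'
import numpy as np, cv2, pickle
from rig import ctrl
def cam(n):
    s=ctrl.state(); c=ctrl.camera(n); return s,c
def K(c):
    f=c["image"].shape[0]/2/np.tan(np.radians(c["vertical_fov"])/2); return f,c["cx"],c["cy"]
E
python3 - <<'E'
from h import *
s=ctrl.state(); print(s, ctrl.finger_overhang)
for n in ("scene","top"):
    _,c=cam(n); cv2.imwrite(f"pics/{n}0.png",c["image"]); pickle.dump(c,open(n+"0.pkl","wb")); print({k:v for k,v in c.items() if k not in("image","range_z")})
E
```

```text
pics
{'time': 0.0, 'qpos': array([-48.23156414,  28.75311098, -24.45416934,  88.89300453,
        12.65303454,  65.21817487, -12.0499845 ]), 'dq': array([-0.00514989, -0.03805474, -0.0168197 , -0.06274598,  0.02729376,
        0.03229913, -0.01949504]), 'effort': array([ 4.89757822e-04, -5.69530821e+01, -5.81586197e+00, -2.80939615e+01,
        1.05449877e-02,  1.19646796e-02, -2.16080014e-05]), 'position': array([0.29168539, 0.58014827, 0.25225707]), 'orientation': array([-1.79889721e+02, -2.28823752e-03,  1.53316189e+02]), 'force': array([ 0.11086637,  0.56648834, -0.48801398]), 'ft_torque': array([-0.01020934,  0.0316037 , -0.02965481]), 'finger_gap': 0.08553269899072961} 0.022
{'vertical_fov': 55.047324538677906, 'cx': 255.2764217529892, 'cy': 191.39880252241488, 'R': array([[ 0.87386726,  0.48609127, -0.00844349],
       [ 0.3761198 , -0.68696721, -0.62177967],
       [-0.30804207,  0.54017713, -0.7831467 ]]), 't': array([-0.47201415, -0.15169169,  1.22498255])}
{'vertical_fov': 42.212369331246634, 'cx': 256.36764221576306, 'cy': 192.25790951398864, 'R': array([[ 0.02062418, -0.99962152,  0.01820603],
       [-0.99854938, -0.02150113, -0.04936425],
       [ 0.04973702, -0.01716153, -0.9986149 ]]), 't': array([-0.01514239,  0.54128278,  1.55092825])}
```

View pics/scene0.png

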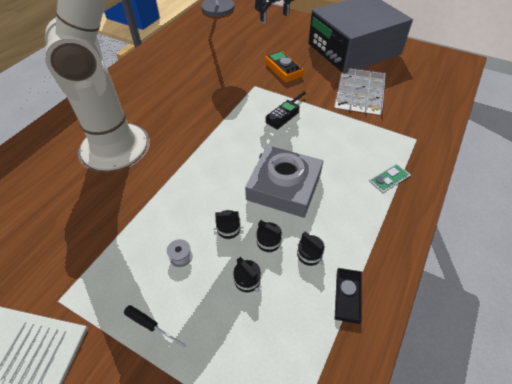

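View pics/top0.png

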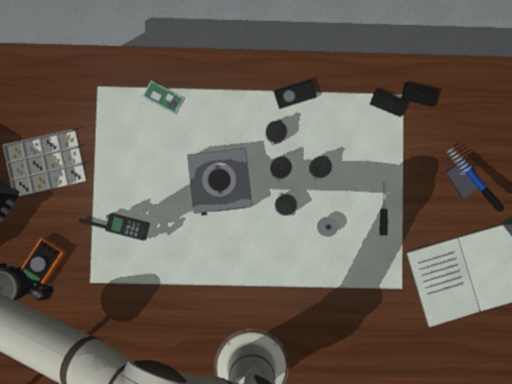

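The top view has four cartridges, at about (277,131), (281,167), (286,205) and (320,167). The last is farthest to the robot's right, so it's the target. The extractor collar is near (219,180). I'll enlarge both areas and measure.

```bash
cat >> h.py <<'E'
def cloud(c):
    f,cx,cy=K(c); z=c["range_z"].astype(float); v,u=np.mgrid[:z.shape[0],:z.shape[1]]
    P=np.stack([(u-cx)/f*z,(v-cy)/f*z,z],-1)
    W=(P-c["t"])@c["R"]; W[z==0]=np.nan; return W
def onplane(c,u,v,h):
    f,cx,cy=K(c); d=c["R"].T@np.array([(u-cx)/f,(v-cy)/f,1]); o=-c["R"].T@c["t"]; return o+d*(h-o[2])/d[2]
E
python3 - <<'E'
from h import *
c=pickle.load(open("top0.pkl","rb")); W=cloud(c)
for n,(u,v) in dict(tgt=(320,167),b=(281,167),c=(286,205),d=(277,131),col=(219,180),reel=(328,227),bench=(350,250)).items():
    print(n,W[v,u],np.nanmax(W[v-22:v+22,u-22:u+22,2]))
# collar: points z ~0.1
for lo,hi in ((0.092,0.106),):
    m=(W[...,2]>lo)&(W[...,2]<hi); m[:, :185]=0; m[:,255:]=0
    p=W[m]; print(len(p),np.median(p[:,2]))
    vv,uu=np.nonzero(m); (e,ax,an)=cv2.fitEllipse(cv2.convexHull(np.stack([uu,vv],1).astype(np.int32))); print(e,ax,onplane(c,*e,0.1))
im=c["image"]
a=cv2.resize(im[140:220,180:260],(480,480),interpolation=cv2.INTER_CUBIC)
s=pickle.load(open("scene0.pkl","rb"))["image"]
b=cv2.resize(s[140:220,240:330],(540,480),interpolation=cv2.INTER_CUBIC)
t=cv2.resize(im[120:220,260:350],(540,600),interpolation=cv2.INTER_CUBIC)
t2=cv2.resize(s[200:300,205:335],(650,500),interpolation=cv2.INTER_CUBIC)
for n,i in zip("abcd",(a,b,t,t2)): cv2.imwrite(f"pics/z{n}.png",cv2.convertScaleAbs(i,alpha=1.5,beta=20))
E
```

```text
tgt [ 0.61921806 -0.19409651  0.07616607] 0.08620943737259977
b [ 0.61679959 -0.07584297  0.07379995] 0.08542151238253531
c [ 0.50166394 -0.09251011  0.08100803] 0.08601487849974887
d [ 0.72611374 -0.06152276  0.07613599] 0.08370152563243166
col [0.57304778 0.11095994 0.07510105] 0.10845619575176015
reel [ 0.43750297 -0.22666809  0.0405928 ] 0.049832754781526545
bench [ 0.36598083 -0.30278426  0.00615918] 0.04629076589475984
448 0.09930402122042972
(228.56346130371094, 264.4967041015625) (65.56854248046875, 206.44874572753906) [0.32232049 0.07528819 0.1       ]
```

View pics/za.png

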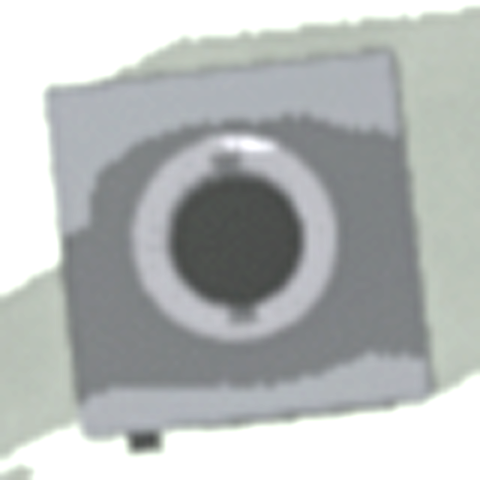

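View pics/zc.png

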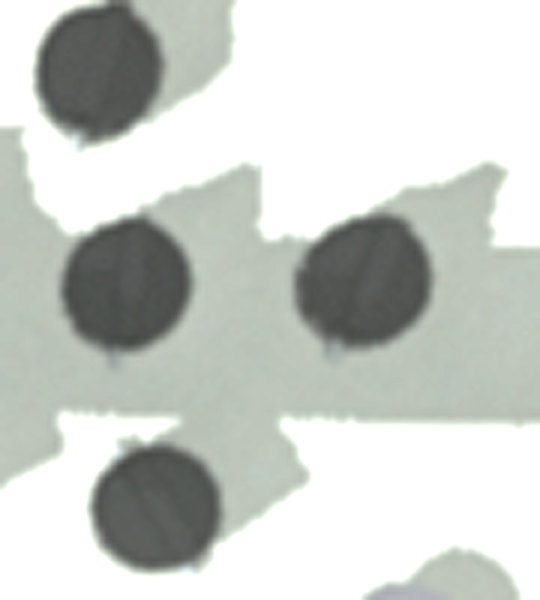

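View pics/zd.png

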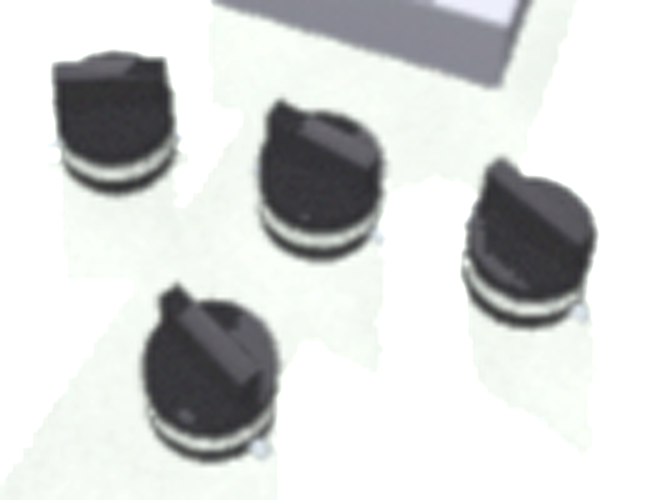

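In the top view the target's bar leans about 20° towards −y. The collar gaps, in the enlarged crop at about (228,160) and (242,313), lie nearly along world x. I'll work out the distances and check the wrist camera mount.

```bash
python3 - <<'E'
from h import *
c=pickle.load(open("top0.pkl","rb"))
print("collar",onplane(c,180+235/6-.4,140+240/6-.4,0.1))
print("gaps",onplane(c,180+228/6-.4,140+160/6-.4,0.1),onplane(c,180+242/6-.4,140+313/6-.4,0.1))
print("tgt",onplane(c,320.5,167,0.048))
s,w=cam("wrist"); print({k:v for k,v in w.items() if k not in("image","range_z")})
cv2.imwrite("pics/w0.png",w["image"])
E
```

```text
collar [0.57240861 0.1102236  0.1       ]
gaps [0.61207822 0.114657   0.1       ] [0.53630527 0.10588556 0.1       ]
tgt [ 0.62217437 -0.19972512  0.048     ]
{'vertical_fov': 61.26033053077561, 'cx': 254.62247588347645, 'cy': 194.0634267903991, 'mount': array([[ 3.01177919e-04, -9.58646355e-01, -2.84599850e-01,
         7.24425506e-02],
       [ 9.99999663e-01,  7.14619239e-05,  8.17537692e-04,
        -2.39095040e-04],
       [-7.63391475e-04, -2.84600001e-01,  9.58646054e-01,
        -1.21165856e-01],
       [ 0.00000000e+00,  0.00000000e+00,  0.00000000e+00,
         1.00000000e+00]])}
```

View pics/w0.png

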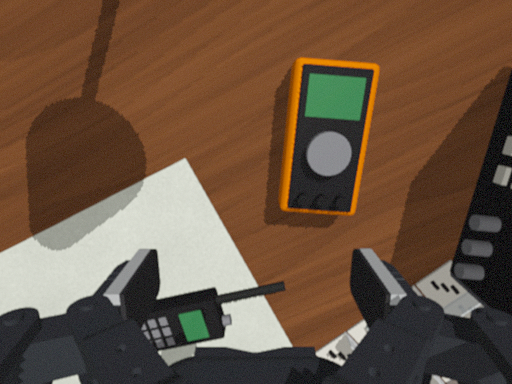

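Call:
carry_out(steps="2 -3.4 0 0 0 0 0; 4 -6.8 0 0 0 0 0; 6 -10.2 0 0 0 0 0; 8 -13.6 0 0 0 0 0; 10 -17 0 0 0 0 0; 12 -20.4 0 0 0 0 0; 14 -23.8 0 0 0 0 0; 16 -27.2 0 0 0 0 0; 18 -30.6 0 0 0 0 0; 20 -34 0 0 0 0 0; 22 -37.4 0 0 0 0 0; 24 -40.8 0 0 0 0 0")

```text
time: 1.15
position: [0.5324, 0.1708, 0.2533]
orientation: [-180.0, -0.0, 153.3]
force: [0.4, 0.5, -0.3]
finger_gap: 0.0853
```

Call:
carry_out(steps="2 -3.1 0 0 0 0.1 0; 4 -6.2 0 0 0 0.2 0; 4 -6.2 0 0 0 0.3 0; 4 -6.2 0 0 0 0.4 0; 4 -6.2 0 0 0 0.5 0; 4 -6.2 0 0 0 0.56 0; 4 -6.2 0 0 0 0.56 0; 4 -6.2 0 0 0 0.56 0")

```text
time: 1.82
position: [0.5717, 0.1106, 0.253]
orientation: [180.0, -0.0, -174.7]
force: [0.7, 0.2, 0.1]
finger_gap: 0.0855
```

```bash
cat >> h.py <<'E'
from scipy.spatial.transform import Rotation as Ro
def wcam(name):
    s,c=cam("wrist"); T=np.eye(4); T[:3,:3]=Ro.from_euler('xyz',s["orientation"],degrees=True).as_matrix(); T[:3,3]=s["position"]
    M=T@c["mount"]; c["R"]=M[:3,:3].T; c["t"]=-c["R"]@M[:3,3]
    cv2.imwrite(f"pics/{name}.png",c["image"]); pickle.dump((s,c),open(name+".pkl","wb")); return s,c
def proj(c,X):
    f,cx,cy=K(c); p=c["R"]@np.asarray(X)+c["t"]; return cx+f*p[0]/p[2],cy+f*p[1]/p[2]
E
python3 - <<'E'
from h import *
s,c=wcam("w1"); print(s["time"],s["position"],s["orientation"],s["qpos"]); print(proj(c,[.572,.110,.1]))
E
```

```text
1.8167 [0.57172404 0.11063822 0.25304124] [ 1.79995714e+02 -3.55437171e-02 -1.74723167e+02] [  1.83469041  21.09960299 -19.48259576  99.03031574   7.85902883
  61.24289464  75.04224014]
(np.float64(253.8423135445682), np.float64(184.58737545442128))
```

View pics/w1.png

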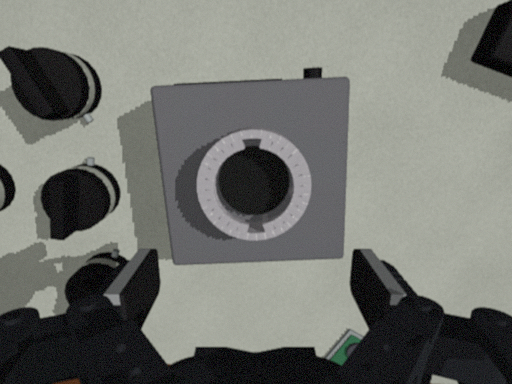

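The wrist view shows the collar ring centred near (254,185), with entry gaps at about (253,143) and (256,228). I'll enlarge it and fit the ring.

```bash
python3 - <<'E'
from h import *
s,c=pickle.load(open("w1.pkl","rb")); im=c["image"]
z=cv2.resize(im[120:250,185:325],(700,650)[:2],interpolation=cv2.INTER_CUBIC)
cv2.imwrite("pics/w1z.png",cv2.resize(cv2.convertScaleAbs(z,alpha=1.3),(640,594)))
g=cv2.cvtColor(im,cv2.COLOR_BGR2GRAY); print(g[185,185:325:4], g[130:240:4,254])
W=cloud(c); m=(g>118); m[:120]=0;m[250:]=0;m[:,:190]=0;m[:,320:]=0
n,l,st,ce=cv2.connectedComponentsWithStats(m.astype(np.uint8)); i=1+np.argmax(st[1:,4]); m=(l==i); print(st[i])
h=cv2.convexHull(np.argwhere(m)[:,::-1].astype(np.int32)); print(cv2.fitEllipse(h))
e=cv2.fitEllipse(h)[0]; print(onplane(c,*e,0.1), np.nanmedian(W[m],0))
E
```

```text
[ 67  62  69 155 162 161 161 157  70  33  37  22  24  29  31  33  33  21
  36  36  35   3  24  23  18  14  52 105 159 145 167 163 103 102 105] [156 162 124  69  20  22   5  25  28  23  27  20  33  18  24  25  32  33
  35  31  25  45  66  72  78 109 162 162]
[ 197  129  115  112 5138]
((253.81219482421875, 184.4954376220703), (111.7922134399414, 115.09333038330078), 87.99078369140625)
[0.57191964 0.10996616 0.1       ] [0.57059508 0.10861924 0.10054946]
```

View pics/w1z.png

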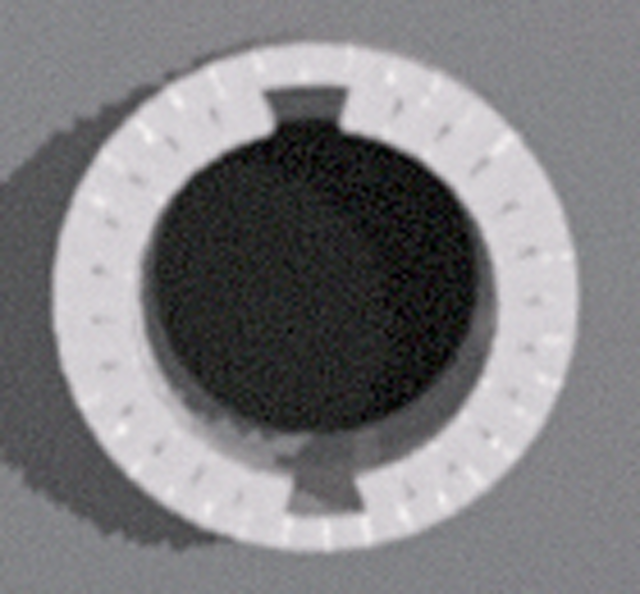

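```bash
python3 - <<'E'
from h import *
s,c=pickle.load(open("w1.pkl","rb"))
S=640/140
f=lambda x,y,h=.1: onplane(c,185+x/S-.4,120+y/S-.4,h)
a=f(306.5,88);b=f(327,514); print(a,b,(a+b)/2)
d=a-b; print("yaw",np.degrees(np.arctan2(d[1],d[0])),np.linalg.norm(d))
# box edges for yaw
print([onplane(c,u,v,.07)[:2] for u,v in ((154,88),(348,78),(343,257),(174,263))])
E
```

```text
[0.53262079 0.10452667 0.1       ] [0.6164584  0.11618969 0.1       ] [0.57453959 0.11035818 0.1       ]
yaw -172.08015858103934 0.08464497574150262
[array([0.49940981, 0.01380766]), array([0.47512681, 0.18468225]), array([0.64880596, 0.20996819]), array([0.67194443, 0.03538138])]
```

Call:
carry_out(steps="0.7 -3 0 0 0 0 0; 1.4 -6 0 0 0 -0.08 0; 2.1 -9 0 0 0 -0.18 0; 2.8 -12 0 0 0 -0.28 0; 3.5 -15 0 0 0 -0.38 0; 4 -19 0 0 0 -0.44 0; 4.3 -22 0 0 0 -0.44 0; 4.6 -25 -1 0 0 -0.44 0; 4.8 -28 -3 0 0 -0.44 0; 5 -31 -4 0 0 -0.44 0; 5 -31 -4 0 0 -0.44 0; 5 -31 -4 0 0 -0.44 0")

```text
time: 2.87
position: [0.6206, -0.2023, 0.2119]
orientation: [-179.9, -0.1, 159.8]
force: [0.6, 0.3, 0.2]
finger_gap: 0.0853
```

```bash
python3 - <<'E'
from h import *
s,c=wcam("w2"); print(s["time"],s["position"],s["orientation"],s["qpos"]); print(proj(c,[.622,-.1997,.048]))
E
```

```text
2.8667 [ 0.62059066 -0.20226756  0.21189951] [-1.79912948e+02 -1.26281677e-01  1.59834292e+02] [21.39485043 29.53031824 -7.97781034 90.96904982  4.61815891 59.95447611
 81.95158588]
(np.float64(258.0876239201448), np.float64(182.0322984006545))
```

View pics/w2.png

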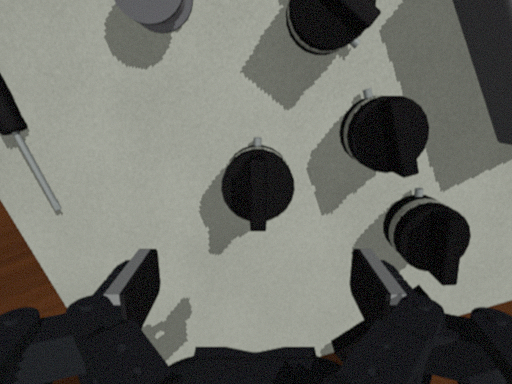

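The target sits at about (258,184) in the wrist view, its bar end at (258,225) and its pin at (257,142). Box edges and gaps agree on a collar yaw of about 7.9°. I'll enlarge the bar.

```bash
python3 - <<'E'
from h import *
s,c=pickle.load(open("w2.pkl","rb")); im=c["image"]
g=im.astype(float); g=255*(np.clip(g,0,110)/110)**.5
z=cv2.resize(g[130:240,210:310].astype(np.uint8),(600,660),interpolation=cv2.INTER_CUBIC)
cv2.imwrite("pics/w2z.png",z[:600])
E
```

```text
(no output)
```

View pics/w2z.png

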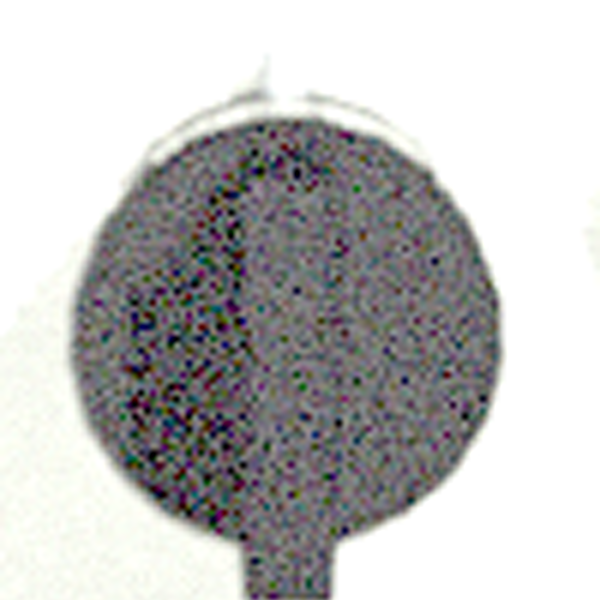

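```bash
python3 - <<'E'
from h import *
s,c=pickle.load(open("w2.pkl","rb")); im=c["image"]
P=lambda x,y,h: onplane(c,210+x/6-.4,130+y/6-.4,h)
g=cv2.cvtColor(im,cv2.COLOR_BGR2GRAY); m=(g<60); 
print("bar end rows", g[215:236,258])
for r in range(216,229,3): w=np.nonzero(m[r,235:285])[0]+235; print(r,w.min(),w.max(),w.mean())
lo=[];
# lower arc: cols excluding bar
pts=[]
for u in list(range(225,249))+list(range(268,293)):
    v=np.nonzero(m[160:240,u])[0]
    if len(v): pts.append((u,160+v.max()+.5))
for r in range(165,200):
    w=np.nonzero(m[r,200:320])[0]+200; pts+= [(w.min()-.5,r),(w.max()+.5,r)]
X=np.array([onplane(c,u,v,.048)[:2] for u,v in pts])
from scipy.optimize import least_squares
r=least_squares(lambda p:np.hypot(X[:,0]-p[0],X[:,1]-p[1])-p[2],[.62,-.2,.033],loss='soft_l1',f_scale=.001); print("circle",r.x)
a=P(289,570,.078);b=P(293,250,.078);print(a,b)
d=b-a; print(np.degrees(np.arctan2(d[1],d[0])))
pin=onplane(c,257.3,140,.01); print("pin",pin)
e=onplane(c,258,229.5,.078);print("barend",e)
d=e-pin;print(np.degrees(np.arctan2(d[1],d[0])),pin+ (e-pin)*41/72)
W=cloud(c);print(W[186,250:266:4])
E
```

```text
bar end rows [ 20  29  12  21  19  30  24  14  18  28  25  17  22  22  16  58 124 158
 158 160 158]
216 239 274 256.5
219 246 268 257.0
222 250 265 257.5
225 250 264 257.0
228 251 264 257.5
circle [ 0.626273   -0.2021285   0.03277301]
[ 0.64944625 -0.2102627   0.078     ] [ 0.606431   -0.19404358  0.078     ]
159.34079418620115
pin [ 0.59060012 -0.18873894  0.01      ]
barend [ 0.65370024 -0.21159978  0.078     ]
-19.91518831126494 [ 0.62653213 -0.20175692  0.04872222]
[[ 0.6155631  -0.20466641  0.07809852]
 [ 0.61643462 -0.20151377  0.07909558]
 [ 0.61748342 -0.19844569  0.07936225]
 [ 0.61867516 -0.19542387  0.07906817]]
```

Call:
carry_out(steps="0.5 0 -3 0 0 0 0; 0.5 0 -6 0 0 0 0; 0.5 0 -9 0 0 0 0; 0.5 0 -11 0 0 0 0; 0.5 0 -12.5 0 0 0 0; 0.5 0 -13.2 0 0 0 0; 0.5 0 -13.8 0 0 0 0; 0.5 0 -13.8 0 0 0 0; 0.5 0 -13.8 0 0 0 0")

```text
time: 3.67
position: [0.6278, -0.1987, 0.0763]
orientation: [180.0, 0.1, 160.2]
force: [0.7, 0.9, -0.3]
finger_gap: 0.0855
```

Call:
carry_out(steps="0 0 0 0 0 0 0.3; 0 0 0 0 0 0 0.6; 0 0 0 0 0 0 1; 0 0 0 0 0 0 1; 0 0 0 0 0 0 1; 0 0 0 0 0 0 1; 0 0 0 0 0 0 1; 0 0 0 0 0 0 1; 0 0 0 0 0 0 1; 0 0 0 0 0 0 1; 0 0 0 0 0 0 1; 0 0 0 0 0 0 1", squeeze=60)

```text
time: 4.67
position: [0.627, -0.1995, 0.0755]
orientation: [-180.0, 0.0, 160.2]
force: [-0.9, -0.9, 2.9]
finger_gap: 0.0129
```

Call:
carry_out(steps="0 0 0.5 0 0 0 1; 0 0 1.5 0 0 0 1; 0 0 3 0 0 0 1; 0 0 5 0 0 0 1; 0 0 7.5 0 0 0 1; 0 0 10 0 0 0 1; 0 0 12.5 0 0 0 1; 0 0 14 0 0 0 1; 0 0 14 0 0 0 1; 0 0 14 0 0 0 1")

```text
time: 5.5
position: [0.6274, -0.1991, 0.2164]
orientation: [180.0, 0.1, 160.2]
force: [-0.1, -0.4, -2.7]
finger_gap: 0.0129
```

```bash
python3 - <<'E'
from h import *
s,c=wcam("w3"); print(s["time"],s["position"],s["orientation"],s["qpos"],s["force"],s["ft_torque"],s["finger_gap"])
E
```

```text
5.5 [ 0.62737136 -0.19907757  0.21636464] [1.79982823e+02 1.15432431e-01 1.60205101e+02] [21.12219801 29.68432581 -8.18165147 90.10638873  4.6417274  60.42480722
 81.92096955] [-0.0950898  -0.39422694 -2.65042612] [-0.07752761  0.06434084 -0.0044453 ] 0.012913799013139141
```

View pics/w3.png

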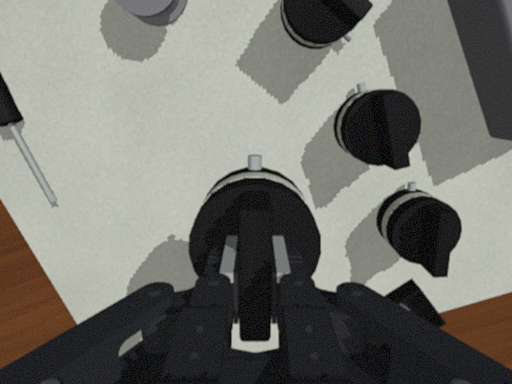

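The cartridge is held upright: drum centred near (255,240), pin at (254,162). I'll measure its offset in the hand.

```bash
python3 - <<'E'
from h import *
from scipy.optimize import least_squares
s,c=pickle.load(open("w3.pkl","rb")); im=c["image"]; g=cv2.cvtColor(im,cv2.COLOR_BGR2GRAY)
f,cx,cy=K(c); M=c["mount"]
def tp(u,v,z):
    d=M[:3,:3]@np.array([(u-cx)/f,(v-cy)/f,1]); o=M[:3,3]; return (o+d*(z-o[2])/d[2])
pts=[]
for r in range(232,268,2):
    row=g[r]; 
    l=255
    w=np.nonzero(row[150:256]>70)[0]; l=150+w[w<70].max() if len(w[w<70]) else None
    w2=np.nonzero(row[290:380]>70)[0]; rr=290+w2[w2>5].min()
    pts+=[(l+.5,r),(rr-.5,r)]
print(pts[::4])
for zt in (.0275,):
    X=np.array([tp(u,v,zt)[:2] for u,v in pts])
    r=least_squares(lambda p:np.hypot(X[:,0]-p[0],X[:,1]-p[1])-.0335,[0,0],loss='soft_l1',f_scale=.0005); print(r.x,abs(r.fun).max())
    r=least_squares(lambda p:np.hypot(X[:,0]-p[0],X[:,1]-p[1])-p[2],[0,0,.033],loss='soft_l1',f_scale=.0005); print(r.x)
print("pin tip",tp(254.5,155.5,.0655),"bar end",tp(255,339,-.0025), tp(255,211,-.0025))
print(g[145:175:1,254]); print(g[165,244:268]); print(g[325:350,255]); print(g[330,230:285])
z=cv2.resize(im[140:350,180:330],(600,840)); z=(255*(np.clip(z/110.,0,1))**.5).astype(np.uint8)
cv2.imwrite("pics/w3z.png",cv2.resize(z,(428,600)))
E
```

```text
[(np.float64(190.5), 232), (np.float64(189.5), 236), (np.float64(189.5), 240), (np.float64(188.5), 244), (np.float64(188.5), 248), (np.float64(188.5), 252), (np.float64(189.5), 256), (np.float64(190.5), 260), (np.float64(191.5), 264)]
[ 0.00049851 -0.00031483] 0.0009906846666219993
[-0.00036207 -0.00029533  0.03300132]
pin tip [ 0.04036664 -0.00013969  0.0655    ] bar end [-2.9325002e-02  7.7403733e-05 -2.5000000e-03] [ 3.03761727e-02  3.95576722e-05 -2.50000000e-03]
[191 189 190 190 194 192 191 192 183 153 128 149 169 170 169 171 169 168
 168 170 172 171 171 173 146  97  70 121 141 144]
[189 190 190 170 127 118 135 148 161 171 172 167 168 166 162 154 145 162
 188 194 191 188 188 189]
[ 21  27  25  27  20   1  27  23   3  15  27  14  15  11   1  58 128 174
 190 191 186 187 187 189 189]
[ 27 100 173 191 193 193 194 195 190 128  39   8  15   9  16  21  29  20
  22  16  19  23  20  12   8   1  25  29  22   7  10  18  21  19  10  20
  15   7  20  23 112 181 190 190 190 191 191 184 123  45  23  25  23  16
  19]
```

View pics/w3z.png

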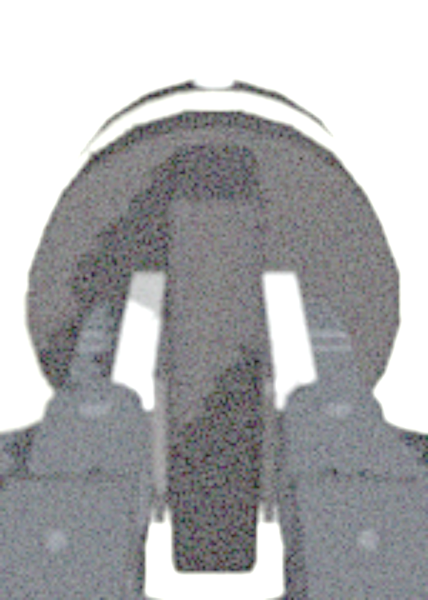

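The in-hand offset is under 0.5 mm. Moving over the collar.

Call:
carry_out(steps="-0.3 1.5 0 0 0 0 1; -0.8 4.5 0 0 0 0.05 1; -1.3 7.5 0 0 0 0.1 1; -1.9 10.5 0 0 0 0.15 1; -2.4 13.5 0 0 0 0.2 1; -3 16.5 0 0 0 0.25 1; -3.5 19.5 0 0 0 0.3 1; -4 22.5 0 0 0 0.35 1; -4.5 25.5 0 0 0 0.4 1; -5 28 0 0 0 0.45 1; -5.3 30 0 0 0 0.483 1; -5.5 30.9 0 0 0 0.483 1")

```text
time: 6.55
position: [0.5697, 0.1145, 0.2142]
orientation: [179.9, -0.1, -171.8]
force: [-0.6, 0.7, -3.1]
finger_gap: 0.0129
```

Call:
carry_out(steps="0 0 0 0 0 0 1; 0 0 0 0 0 0 1; 0 0 0 0 0 0 1; 0 0 0 0 0 0 1")

```text
time: 6.88
position: [0.5724, 0.1072, 0.2151]
orientation: [-179.9, -0.0, -172.4]
force: [0.1, -0.1, -2.2]
finger_gap: 0.0127
```

```bash
python3 - <<'E'
from h import *
s,c=wcam("w4"); print(s["time"],s["position"],s["orientation"],s["qpos"],s["force"],s["ft_torque"],s["finger_gap"])
E
```

```text
6.8833 [0.57240226 0.10724306 0.21505573] [-1.79931958e+02 -2.09957212e-02 -1.72361449e+02] [  1.85173959  23.42926673 -19.25039915 101.13264654   9.07202649
  56.97835578  76.74613518] [ 0.06748237 -0.06192943 -2.19083885] [-0.0140978  -0.04897928  0.00348549] 0.012690785114137817
```

View pics/w4.png

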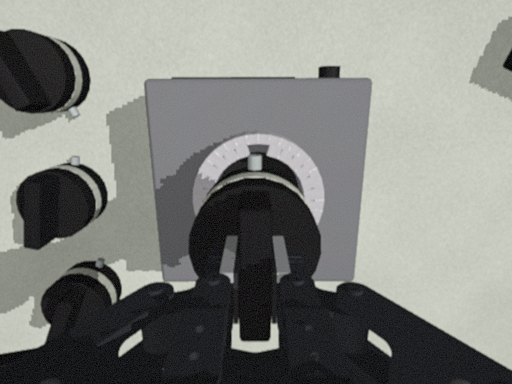

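Call:
carry_out(steps="0 0 0 0 0 0 1; 0 0 0 0 0 0 1; 0 0 0 0 0 0 1; 0 0 0 0 0 0 1; 0 0 0 0 0 0 1; 0 0 0 0 0 0 1; 0 0 0 0 0 0 1; 0 0 0 0 0 0 1")

```text
time: 7.6
position: [0.5719, 0.1099, 0.2153]
orientation: [180.0, -0.0, -172.1]
force: [-0.1, -0.3, -2.9]
finger_gap: 0.0127
```

```bash
python3 - <<'E'
from h import *
s,c=wcam("w5"); print(s["time"],s["position"],s["orientation"],s["force"],s["ft_torque"],s["dq"])
im=c["image"]
z=cv2.resize(im[120:260,180:340],(640,560),interpolation=cv2.INTER_CUBIC); cv2.imwrite("pics/w5z.png",cv2.convertScaleAbs(z,alpha=1.3))
# expected collar ellipse top center and gap
print(proj(c,[.572,.110,.1])); a=np.radians(187.9); print(proj(c,[.572+.043*np.cos(a),.110+.043*np.sin(a),.1]))
E
```

```text
7.6 [0.57188763 0.10985989 0.21531951] [ 1.79997264e+02 -1.03057130e-03 -1.72131852e+02] [-0.14892869 -0.31024246 -2.90688416] [ 0.00781328 -0.00490786 -0.00272646] [-0.03931252  0.08522287  0.03016956  0.051192    0.07098913  0.04028569
  0.0118949 ]
(np.float64(254.75738731375353), np.float64(197.05855756799534))
(np.float64(254.74940678998055), np.float64(140.3707093344926))
```

View pics/w5z.png

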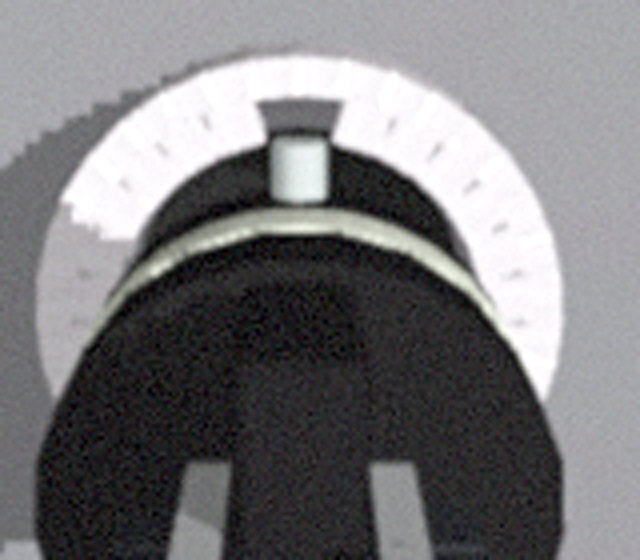

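Pin and gap line up in this view (columns 300 and 301.5 of the crop). The gap radii are uneven about my centre, though, so the outer-wall edge may have biased the ring fit along x. I'll refit with both the inner and outer edges.

```bash
python3 - <<'E'
from h import *
from scipy.optimize import least_squares
s,c=pickle.load(open("w1.pkl","rb")); g=cv2.GaussianBlur(cv2.cvtColor(c["image"],cv2.COLOR_BGR2GRAY),(3,3),0).astype(float)
C=(254,184.5)
def edges(th,lo,hi,sense):
    out=[]
    for a in np.arange(0,360,3):
        r=np.arange(lo,hi,.25); u=C[0]+r*np.cos(np.radians(a)); v=C[1]+r*np.sin(np.radians(a))
        p=cv2.remap(g.astype(np.float32),u[None].astype(np.float32),v[None].astype(np.float32),cv2.INTER_LINEAR)[0]
        i=np.argmax(p>th) if sense=='in' else len(p)-1-np.argmax(p[::-1]>th)
        out.append((a,u[i],v[i],r[i]))
    return np.array(out)
for sense,lo,hi,R in (('in',25,50,.035),('out',45,66,.05)):
  for th in (125,140):
    E=edges(th,lo,hi,sense)
    k=np.ones(len(E),bool)
    for m in (90,270): k&=abs(E[:,0]-m)>14
    if sense=='out': k=(E[:,0]>340)|(E[:,0]<200)
    X=np.array([onplane(c,u,v,.1)[:2] for _,u,v,_ in E[k]])
    r=least_squares(lambda p:np.hypot(X[:,0]-p[0],X[:,1]-p[1])-p[2],[.572,.11,R],loss='soft_l1',f_scale=.0004)
    print(sense,th,r.x, np.abs(r.fun).max()**.5)
    if th==140: print(np.c_[E[k][:,0],1000*(np.hypot(*(X-r.x[:2]).T)-r.x[2])][::6].round(1).tolist())
E
```

```text
in 125 [0.57397488 0.11044276 0.03483437] 0.03808401535877484
in 140 [0.57423541 0.11033038 0.03541601] 0.08819235516734684
[[0.0, -0.3], [18.0, 0.1], [36.0, 0.1], [54.0, 0.3], [72.0, 0.4], [117.0, 0.1], [135.0, -0.1], [153.0, -0.9], [171.0, -1.0], [189.0, 0.0], [207.0, 0.6], [225.0, 0.5], [243.0, 0.2], [288.0, -0.0], [306.0, 0.0], [324.0, -0.1], [342.0, -0.3]]
out 125 [0.57461684 0.11024483 0.05019598] 0.020983305861357125
out 140 [0.57451167 0.11014007 0.04968954] 0.017731680196318315
[[0.0, 0.0], [18.0, -0.1], [36.0, -0.2], [54.0, 0.1], [72.0, -0.0], [90.0, 0.1], [108.0, 0.1], [126.0, -0.2], [144.0, -0.1], [162.0, -0.1], [180.0, -0.0], [198.0, -0.0], [357.0, 0.0]]
```

The inner and outer edges agree on a centre of (0.5743, 0.1103), so I need a 2.5 mm correction in x. I'll apply it and descend in stages.

Call:
carry_out(steps="0.1 0.04 -0.5 0 0 0 1; 0.25 0.04 -1.5 0 0 0 1; 0.25 0.04 -2.4 0 0 0 1; 0.25 0.04 -3 0 0 0 1; 0.25 0.04 -3.4 0 0 0 1; 0.25 0.04 -3.6 0 0 0 1; 0.25 0.04 -3.6 0 0 0 1; 0.25 0.04 -3.6 0 0 0 1; 0.25 0.04 -3.6 0 0 0 1; 0.25 0.04 -3.6 0 0 0 1")

```text
time: 8.48
position: [0.5747, 0.1103, 0.1798]
orientation: [180.0, 0.1, -172.1]
force: [0.1, -0.6, -1.9]
finger_gap: 0.0127
```

```bash
python3 - <<'E'
from h import *
s,c=wcam("w6"); print(s["time"],s["position"],s["orientation"],s["force"],s["ft_torque"])
im=c["image"]
z=cv2.resize(im[120:260,180:340],(640,560),interpolation=cv2.INTER_CUBIC); cv2.imwrite("pics/w6z.png",cv2.convertScaleAbs(z,alpha=1.5,beta=10))
E
```

```text
8.4833 [0.57474232 0.11026584 0.17979059] [ 1.79998400e+02  5.01649102e-02 -1.72136120e+02] [ 0.0523313  -0.5967369  -1.88725548] [ 0.04056709  0.03823185 -0.00159353]
```

View pics/w6z.png

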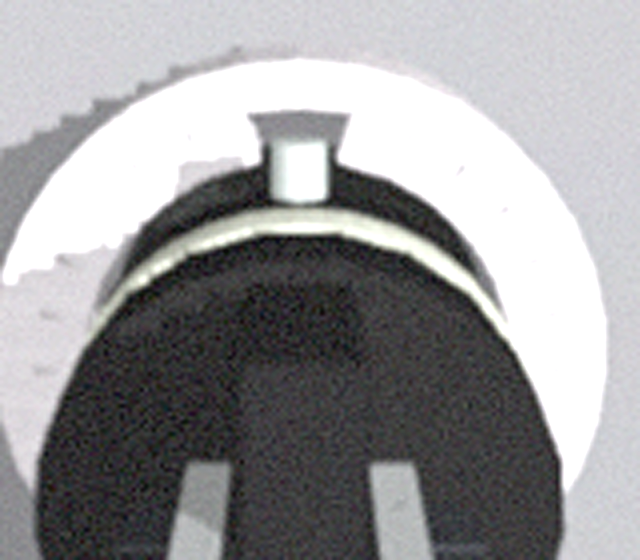

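The pin sits centred in the gap, with both at column 300 of the crop. Continuing down slowly.

Call:
carry_out(steps="0 0 -0.2 0 0 0 1; 0 0 -0.4 0 0 0 1; 0 0 -0.6 0 0 0 1; 0 0 -0.8 0 0 0 1; 0 0 -1 0 0 0 1; 0 0 -1 0 0 0 1; 0 0 -1 0 0 0 1; 0 0 -1 0 0 0 1")

```text
time: 9.2
position: [0.5744, 0.1102, 0.1693]
orientation: [180.0, -0.0, -172.1]
force: [0.3, 0.5, -1.2]
finger_gap: 0.0127
```

Call:
carry_out(steps="0 0 -0.1 0 0 0 1; 0 0 -0.2 0 0 0 1; 0 0 -0.3 0 0 0 1; 0 0 -0.4 0 0 0 1; 0 0 -0.5 0 0 0 1; 0 0 -0.5 0 0 0 1; 0 0 -0.5 0 0 0 1")

```text
time: 9.78
position: [0.5743, 0.1102, 0.1642]
orientation: [-180.0, -0.0, -172.1]
force: [-0.4, -0.4, -2.0]
finger_gap: 0.0132
```

The pins are past the lug tops with no side force. Next I'll feel for the seal.

Call:
carry_out(steps="0 0 -0.1 0 0 0 1; 0 0 -0.2 0 0 0 1; 0 0 -0.3 0 0 0 1; 0 0 -0.4 0 0 0 1; 0 0 -0.5 0 0 0 1; 0 0 -0.6 0 0 0 1; 0 0 -0.6 0 0 0 1; 0 0 -0.6 0 0 0 1")

```text
time: 10.45
position: [0.5743, 0.1102, 0.1582]
orientation: [180.0, -0.0, -172.1]
force: [0.7, 0.2, -1.9]
finger_gap: 0.0128
```

Call:
carry_out(steps="0 0 -0.05 0 0 0 1; 0 0 -0.1 0 0 0 1; 0 0 -0.1 0 0 0 1; 0 0 -0.1 0 0 0 1")

```text
time: 10.78
position: [0.5744, 0.1102, 0.1573]
orientation: [180.0, -0.0, -172.1]
force: [-0.1, -0.9, -1.9]
finger_gap: 0.0127
```

Call:
carry_out(steps="0 0 -0.05 0 0 0 1; 0 0 -0.1 0 0 0 1; 0 0 -0.1 0 0 0 1; 0 0 -0.1 0 0 0 1")

```text
time: 11.12
position: [0.5743, 0.1101, 0.1562]
orientation: [-180.0, -0.0, -172.1]
force: [-0.2, -0.8, -0.7]
finger_gap: 0.013
```

Call:
carry_out(steps="0 0 -0.05 0 0 0 1; 0 0 -0.05 0 0 0 1; 0 0 -0.05 0 0 0 1; 0 0 -0.05 0 0 0 1")

```text
time: 11.45
position: [0.5744, 0.1102, 0.1558]
orientation: [-180.0, -0.0, -172.1]
force: [-0.1, 0.1, -2.5]
finger_gap: 0.0129
```

Call:
carry_out(steps="0 0 -0.05 0 0 0 1; 0 0 -0.05 0 0 0 1; 0 0 -0.05 0 0 0 1; 0 0 -0.05 0 0 0 1")

```text
time: 11.78
position: [0.5744, 0.1102, 0.1553]
orientation: [180.0, -0.0, -172.1]
force: [-0.5, 0.4, -2.1]
finger_gap: 0.013
```

```bash
python3 - <<'E'
from h import *
print(ctrl.state()["position"],ctrl.state()["force"],ctrl.state()["ft_torque"])
E
```

```text
[0.57438138 0.1101943  0.15527285] [-0.52316971  0.41384218 -2.0745001 ] [ 0.04047303  0.02072417 -0.0330006 ]
```

Call:
carry_out(steps="0 0 -0.05 0 0 0 1; 0 0 -0.1 0 0 0 1; 0 0 -0.1 0 0 0 1; 0 0 -0.1 0 0 0 1")

```text
time: 12.12
position: [0.5744, 0.1102, 0.1543]
orientation: [180.0, -0.0, -172.1]
force: [-0.2, 0.5, -2.7]
finger_gap: 0.0129
```

Call:
carry_out(steps="0 0 -0.05 0 0 0 1; 0 0 -0.1 0 0 0 1; 0 0 -0.1 0 0 0 1; 0 0 -0.1 0 0 0 1")

```text
time: 12.45
position: [0.5744, 0.1102, 0.1533]
orientation: [180.0, -0.0, -172.1]
force: [-0.5, -0.3, -3.0]
finger_gap: 0.0131
```

Call:
carry_out(steps="0 0 -0.05 0 0 0 1; 0 0 -0.05 0 0 0 1; 0 0 -0.05 0 0 0 1; 0 0 -0.05 0 0 0 1")

```text
time: 12.78
position: [0.5745, 0.1102, 0.153]
orientation: [-180.0, 0.0, -172.1]
force: [-1.0, -0.0, -0.6]
finger_gap: 0.013
```

Call:
carry_out(steps="0 0 -0.05 0 0 0 1; 0 0 -0.05 0 0 0 1; 0 0 -0.05 0 0 0 1; 0 0 -0.05 0 0 0 1")

```text
time: 13.12
position: [0.5745, 0.1102, 0.1526]
orientation: [-180.0, 0.0, -172.1]
force: [-1.9, -0.5, 2.6]
finger_gap: 0.013
```

Call:
carry_out(steps="0 0 -0.05 0 0 0 1; 0 0 -0.05 0 0 0 1; 0 0 -0.05 0 0 0 1; 0 0 -0.05 0 0 0 1")

```text
time: 13.45
position: [0.5746, 0.1102, 0.1523]
orientation: [-180.0, 0.0, -172.1]
force: [-2.3, -0.8, 5.1]
finger_gap: 0.013
```

The seal is felt at TCP z ≈ 0.1532, about 22 mm down, so I expect the ramps to take hold at roughly 0.6–0.9 rad. I'll ease the pressure off and start turning.

Call:
carry_out(steps="0 0 0.05 0 0 0 1; 0 0 0.07 0 0 0 1; 0 0 0.07 0 0 0 1; 0 0 0.07 0 0 0 1; 0 0 0.07 0 0 0 1")

```text
time: 13.87
position: [0.5745, 0.1101, 0.1525]
orientation: [180.0, 0.0, -172.1]
force: [-1.1, 0.1, 2.9]
finger_gap: 0.0128
```

Call:
carry_out(steps="0 0 0 0 0 -0.03 1; 0 0 0 0 0 -0.06 1; 0 0 0 0 0 -0.09 1; 0 0 0 0 0 -0.12 1; 0 0 0 0 0 -0.15 1; 0 0 0 0 0 -0.18 1; 0 0 0 0 0 -0.2 1; 0 0 0 0 0 -0.2 1; 0 0 0 0 0 -0.2 1")

```text
time: 14.62
position: [0.5747, 0.1104, 0.1526]
orientation: [180.0, 0.0, 176.4]
force: [-0.7, 0.1, 2.1]
finger_gap: 0.0129
```

```bash
python3 - <<'E'
from h import *
s=ctrl.state();print(s["position"],s["orientation"],s["force"],s["ft_torque"],s["qpos"])
E
```

```text
[0.57470651 0.11040653 0.15261653] [1.79978108e+02 3.50715100e-02 1.76442645e+02] [-0.65700008  0.14003073  2.09600733] [ 0.09181121 -0.0425032  -0.01296283] [ -1.22300629  27.75548599 -15.77463163 103.56420549   9.51063928
  49.9273602   65.03343068]
```

Call:
carry_out(steps="0 0 0.03 0 0 -0.03 1; 0 0 0.03 0 0 -0.06 1; 0 0 0.03 0 0 -0.08 1; 0 0 0.03 0 0 -0.1 1; 0 0 0.03 0 0 -0.1 1; 0 0 0.03 0 0 -0.1 1")

```text
time: 15.12
position: [0.5743, 0.1102, 0.1527]
orientation: [-180.0, -0.0, 170.7]
force: [-0.5, 0.7, 1.0]
finger_gap: 0.0125
```

Call:
carry_out(steps="0 0 0 0 0 -0.02 1; 0 0 0 0 0 -0.04 1; 0 0 0 0 0 -0.06 1; 0 0 0 0 0 -0.08 1; 0 0 0 0 0 -0.08 1; 0 0 0 0 0 -0.08 1")

```text
time: 15.62
position: [0.5744, 0.1101, 0.1528]
orientation: [-180.0, -0.0, 166.1]
force: [-0.3, -0.2, 0.4]
finger_gap: 0.0129
```

Call:
carry_out(steps="0 0 0 0 0 -0.02 1; 0 0 0 0 0 -0.04 1; 0 0 0 0 0 -0.06 1; 0 0 0 0 0 -0.08 1; 0 0 0 0 0 -0.08 1; 0 0 0 0 0 -0.08 1")

```text
time: 16.12
position: [0.5744, 0.1102, 0.1528]
orientation: [-180.0, 0.0, 161.5]
force: [-0.4, -0.3, 0.4]
finger_gap: 0.0129
```

```bash
python3 - <<'E'
from h import *
s=ctrl.state();print(s["position"],s["orientation"],s["force"],s["ft_torque"],s["qpos"])
E
```

```text
[0.57444959 0.11017023 0.15284537] [-1.79997874e+02  7.15851160e-03  1.61506291e+02] [-0.37464376 -0.30623658  0.37112931] [0.09847343 0.0395092  0.01354048] [ -3.81649605  27.40154675 -12.40854623 103.66474677   7.45584093
  49.7185514   51.80118046]
```

Now 0.46 rad round and the handle force is about zero. Continuing in 0.05 rad steps.

Call:
carry_out(steps="0 0 0 0 0 -0.02 1; 0 0 0 0 0 -0.04 1; 0 0 0 0 0 -0.05 1; 0 0 0 0 0 -0.05 1; 0 0 0 0 0 -0.05 1")

```text
time: 16.53
position: [0.5744, 0.1101, 0.1528]
orientation: [-180.0, -0.0, 158.6]
force: [-0.3, 0.3, 1.2]
finger_gap: 0.0131
```

Call:
carry_out(steps="0 0 0 0 0 -0.02 1; 0 0 0 0 0 -0.04 1; 0 0 0 0 0 -0.05 1; 0 0 0 0 0 -0.05 1; 0 0 0 0 0 -0.05 1")

```text
time: 16.95
position: [0.5744, 0.1101, 0.1528]
orientation: [-180.0, 0.0, 155.8]
force: [0.1, 0.6, 0.9]
finger_gap: 0.0131
```

Call:
carry_out(steps="0 0 0 0 0 -0.02 1; 0 0 0 0 0 -0.04 1; 0 0 0 0 0 -0.05 1; 0 0 0 0 0 -0.05 1; 0 0 0 0 0 -0.05 1")

```text
time: 17.37
position: [0.5744, 0.1102, 0.1528]
orientation: [180.0, 0.0, 152.9]
force: [-0.1, -0.2, 0.6]
finger_gap: 0.0127
```

```bash
python3 - <<'E'
from h import *
s=ctrl.state();print(s["position"],s["orientation"],s["force"],s["ft_torque"],s["qpos"][-1])
E
```

```text
[0.57442145 0.11017964 0.15281643] [1.79999686e+02 2.49968891e-03 1.52914645e+02] [-0.14188107 -0.16029922  0.59115042] [0.0948757  0.03233803 0.05490671] 44.181375420024835
```

Call:
carry_out(steps="0 0 0 0 0 -0.02 1; 0 0 0 0 0 -0.04 1; 0 0 0 0 0 -0.05 1; 0 0 0 0 0 -0.05 1; 0 0 0 0 0 -0.05 1")

```text
time: 17.78
position: [0.5744, 0.1102, 0.1528]
orientation: [180.0, 0.0, 150.1]
force: [-0.2, -0.2, 0.6]
finger_gap: 0.0129
```

Call:
carry_out(steps="0 0 0 0 0 -0.02 1; 0 0 0 0 0 -0.04 1; 0 0 0 0 0 -0.05 1; 0 0 0 0 0 -0.05 1; 0 0 0 0 0 -0.05 1")

```text
time: 18.2
position: [0.5745, 0.1102, 0.1529]
orientation: [180.0, 0.0, 147.2]
force: [-1.0, 0.3, -0.0]
finger_gap: 0.0124
```

```bash
python3 - <<'E'
from h import *
s=ctrl.state();print(s["position"],s["orientation"],s["force"],s["ft_torque"],s["qpos"][-1])
E
```

```text
[0.57445437 0.11015434 0.15285348] [1.79997442e+02 5.91783717e-03 1.47181533e+02] [-1.00988082  0.2804189  -0.04425187] [0.12062404 0.05729735 0.06388224] 39.09590984078208
```

Call:
carry_out(steps="0 0 0 0 0 -0.02 1; 0 0 0 0 0 -0.03 1; 0 0 0 0 0 -0.03 1; 0 0 0 0 0 -0.03 1; 0 0 0 0 0 -0.03 1")

```text
time: 18.62
position: [0.5744, 0.1101, 0.1528]
orientation: [180.0, 0.0, 145.5]
force: [0.3, -1.0, 0.8]
finger_gap: 0.013
```

Call:
carry_out(steps="0 0 0 0 0 -0.02 1; 0 0 0 0 0 -0.03 1; 0 0 0 0 0 -0.03 1; 0 0 0 0 0 -0.03 1; 0 0 0 0 0 -0.03 1")

```text
time: 19.03
position: [0.5744, 0.1102, 0.1528]
orientation: [-180.0, -0.0, 143.7]
force: [-0.0, 0.6, 0.5]
finger_gap: 0.0129
```

```bash
python3 - <<'E'
from h import *
s=ctrl.state();print(s["position"],s["orientation"],s["force"],s["ft_torque"],s["qpos"][-1])
E
```

```text
[0.574403   0.11015494 0.15276771] [-1.79999310e+02 -1.92027602e-03  1.43745986e+02] [-0.02326388  0.57595532  0.51045878] [ 0.12638063  0.00565448 -0.03606885] 36.04686618975532
```

Call:
carry_out(steps="0 0 0 0 0 -0.02 1; 0 0 0 0 0 -0.04 1; 0 0 0 0 0 -0.04 1; 0 0 0 0 0 -0.04 1; 0 0 0 0 0 -0.04 1")

```text
time: 19.45
position: [0.5744, 0.1101, 0.1528]
orientation: [-180.0, -0.0, 141.5]
force: [-0.8, 0.0, -0.4]
finger_gap: 0.013
```

Call:
carry_out(steps="0 0 0 0 0 -0.02 1; 0 0 0 0 0 -0.04 1; 0 0 0 0 0 -0.04 1; 0 0 0 0 0 -0.04 1; 0 0 0 0 0 -0.04 1")

```text
time: 19.87
position: [0.5743, 0.1101, 0.1526]
orientation: [-180.0, -0.0, 139.2]
force: [0.2, -0.0, -2.4]
finger_gap: 0.013
```

```bash
python3 - <<'E'
from h import *
s=ctrl.state();print(s["position"],s["orientation"],s["force"],s["ft_torque"],s["qpos"][-1])
E
```

```text
[0.57430874 0.11013067 0.15263122] [-1.79989778e+02 -1.16828625e-02  1.39156020e+02] [ 0.19692165 -0.02980657 -2.37014694] [ 0.14096883 -0.0752505  -0.09234294] 31.97579535375058
```

The ramps have taken hold: the force went from +0.6 to −2.4 N and z began to drop, at yaw ≈ 140.8° (about 0.82 rad). I'll turn on to about 128.2°, following down 1.3 mm in total.

Call:
carry_out(steps="0 0 -0.03 0 0 -0.02 1; 0 0 -0.05 0 0 -0.04 1; 0 0 -0.06 0 0 -0.06 1; 0 0 -0.07 0 0 -0.08 1; 0 0 -0.08 0 0 -0.1 1; 0 0 -0.08 0 0 -0.1 1; 0 0 -0.08 0 0 -0.1 1")

```text
time: 20.45
position: [0.5744, 0.1101, 0.152]
orientation: [180.0, -0.0, 133.4]
force: [-0.5, 0.8, -1.9]
finger_gap: 0.0127
```

```bash
python3 - <<'E'
from h import *
s=ctrl.state();print(s["position"],s["orientation"],s["force"],s["ft_torque"],s["qpos"][-1])
E
```

```text
[0.57442695 0.110139   0.15197984] [ 1.79997005e+02 -3.04335371e-03  1.33401275e+02] [-0.4802802   0.81214794 -1.89039797] [ 0.16091618 -0.05840847 -0.10523647] 26.8677004581611
```

Call:
carry_out(steps="0 0 -0.02 0 0 -0.02 1; 0 0 -0.035 0 0 -0.04 1; 0 0 -0.05 0 0 -0.06 1; 0 0 -0.06 0 0 -0.08 1; 0 0 -0.065 0 0 -0.09 1; 0 0 -0.065 0 0 -0.09 1; 0 0 -0.065 0 0 -0.09 1; 0 0 -0.065 0 0 -0.09 1")

```text
time: 21.12
position: [0.5746, 0.1102, 0.1516]
orientation: [180.0, 0.0, 128.3]
force: [-0.8, -0.4, 2.2]
finger_gap: 0.0128
```

```bash
python3 - <<'E'
from h import *
s,c=wcam("w7");print(s["position"],s["orientation"],s["force"],s["ft_torque"],s["qpos"][-1])
E
```

```text
[0.57457525 0.11017746 0.15156092] [1.79978981e+02 7.96887193e-03 1.28270822e+02] [-0.81099517 -0.35606647  2.17361021] [ 0.04577649 -0.0002988   0.1302809 ] 22.305482921108506
```

View pics/w7.png

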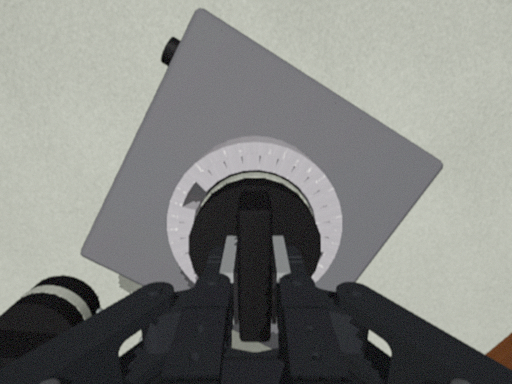

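Call:
carry_out(steps="0 0 0 0 0 0 1; 0 0 0 0 0 0 1; 0 0 0 0 0 0 1; 0 0 0 0 0 0 1; 0 0 0 0 0 0 1; 0 0 0 0 0 0 1")

```text
time: 21.67
position: [0.5746, 0.1102, 0.1516]
orientation: [180.0, 0.0, 128.3]
force: [-0.1, 0.1, 3.7]
finger_gap: 0.0128
```

```bash
python3 - <<'E'
from h import *
s=ctrl.state();print(s["position"],s["orientation"],s["force"],s["ft_torque"],s["qpos"][-1])
E
```

```text
[0.57458224 0.11018278 0.15155632] [1.79979058e+02 9.21953043e-03 1.28273221e+02] [-0.09933577  0.14237747  3.70036518] [-0.0275707   0.06726355  0.07558033] 22.30426123833108
```

The cartridge is 12.7° past the take-up. I'll ease the slight downward push and let go.

Call:
carry_out(steps="0 0 0.01 0 0 0 1; 0 0 0.015 0 0 0 1; 0 0 0.015 0 0 0 1; 0 0 0.015 0 0 0 1", squeeze=20)

```text
time: 22.0
position: [0.5746, 0.1102, 0.1516]
orientation: [180.0, 0.0, 128.3]
force: [1.2, -1.1, 3.6]
finger_gap: 0.0126
```

Call:
carry_out(steps="0 0 0 0 0 0 0.8; 0 0 0 0 0 0 0.6; 0 0 0 0 0 0 0.4; 0 0 0 0 0 0 0.2; 0 0 0 0 0 0 0; 0 0 0 0 0 0 0; 0 0 0 0 0 0 0; 0 0 0 0 0 0 0; 0 0 0 0 0 0 0; 0 0 0 0 0 0 0")

```text
time: 22.83
position: [0.5744, 0.1102, 0.1515]
orientation: [180.0, -0.0, 128.3]
force: [0.6, 0.3, -0.7]
finger_gap: 0.0857
```

```bash
python3 - <<'E'
from h import *
s,c=wcam("w8");print(s["position"],s["orientation"],s["force"],s["ft_torque"],s["finger_gap"])
E
```

```text
[0.57443061 0.11018129 0.15153409] [ 1.79995178e+02 -5.05156936e-04  1.28274355e+02] [ 0.59228514  0.32440296 -0.65214602] [ 0.00468579  0.05176874 -0.02073822] 0.08568611796635583
```

View pics/w8.png

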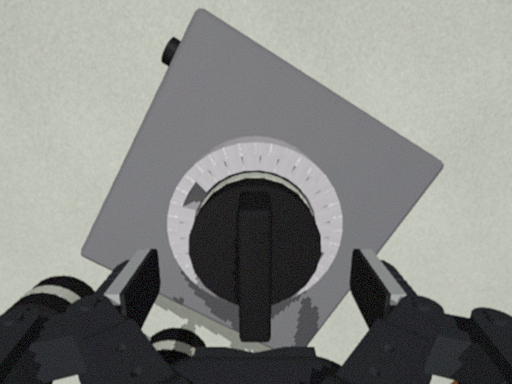

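The fingers are clear and the bar still lines up with the tool. Retreating straight up and checking.

Call:
carry_out(steps="0 0 0.5 0 0 0 0; 0 0 1.5 0 0 0 0; 0 0 3 0 0 0 0; 0 0 5 0 0 0 0; 0 0 7 0 0 0 0; 0 0 9 0 0 0 0; 0 0 11 0 0 0 0; 0 0 12 0 0 0 0; 0 0 12 0 0 0 0; 0 0 12 0 0 0 0; 0 0 12 0 0 0 0; 0 0 12 0 0 0 0")

```text
time: 23.88
position: [0.5735, 0.1099, 0.27]
orientation: [-179.9, -0.1, 128.3]
force: [-0.9, 0.1, -0.2]
finger_gap: 0.0853
```

```bash
python3 - <<'E'
from h import *
s,c=wcam("w9");print(s["time"],s["position"],s["orientation"],s["force"])
im=c["image"];z=cv2.resize(im[120:300,150:350],(640,576),interpolation=cv2.INTER_CUBIC);z=(255*np.clip(z/160.,0,1)**.6).astype(np.uint8);cv2.imwrite("pics/w9z.png",z)
W=cloud(c)
p=W[(np.abs(W[...,2]-.1525)<.008)&(np.hypot(W[...,0]-.574,W[...,1]-.11)<.035)]
print(len(p),np.median(p,0)); d=p[:,:2]-p[:,:2].mean(0); w,v=np.linalg.eigh(d.T@d); print(np.degrees(np.arctan2(v[1,1],v[0,1])))
_,t=cam("scene"); cv2.imwrite("pics/scene1.png",t["image"])
E
```

```text
23.8833 [0.57350182 0.10993845 0.26997089] [-1.79860704e+02 -6.86237779e-02  1.28275531e+02] [-0.86474856  0.06772023 -0.20007   ]
1435 [0.57251519 0.11179363 0.15473077]
128.21991651797384
```

View pics/w9z.png

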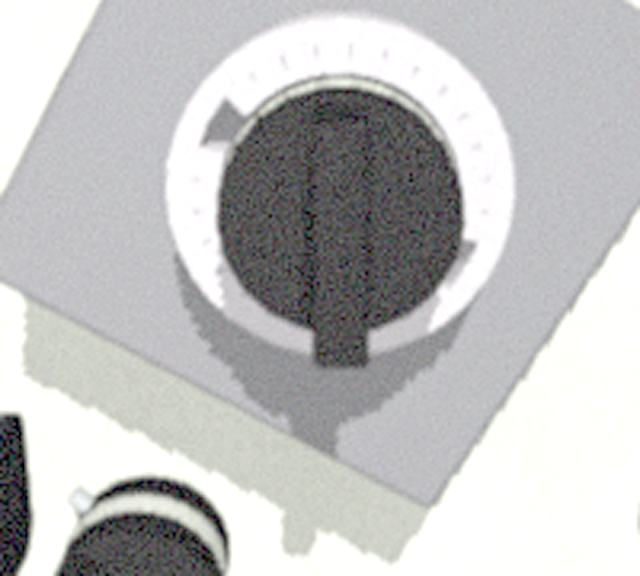

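View pics/scene1.png

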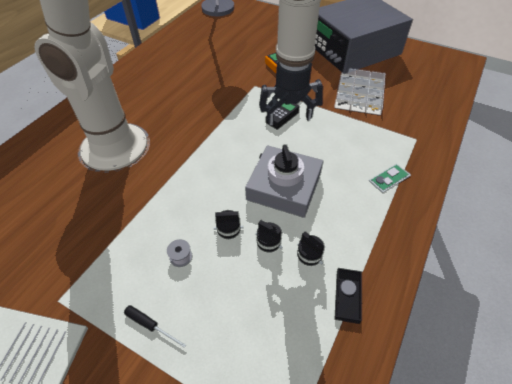

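The cartridge sits upright in the collar at yaw 128.2°, unchanged since I let go. The other things haven't moved.

```bash
python3 -c "
from rig import ctrl
print(ctrl.hand_in())"
```

```text
the job is handed in; nothing more can be done
None
```

I put the rightmost cartridge upright into the collar, pins down through the gaps, turned it clockwise until the ramps took hold, then about 12.7° further, and let go. The job was handed in at about 24 s; `hand_in` reports no verdict.

- **Seal and ramps:** I felt the seal about 22 mm below the collar's top. The ramps began to draw the cartridge down at about 0.82 rad, and it followed down about 1.2 mm over the last part.
- **Load on the pins:** I estimate about 10 N. This comes from the angle and the seal's stiffness; it was not measured directly.
- **Last checks:** After release the bar was at yaw 128.2°, where I left it. Its top stood at about 0.155 m, roughly as expected. In the scene view the other things looked unmoved, and the gripper was well clear above.
- **Disagreements:** My first collar centre was off by 2.5 mm in x because the edge of the outer wall was included; I refitted it before inserting. Just before release the hand was still pushing down with about 3 N, and easing the command up slightly did not change that reading.

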